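Put the spindle-sander drums back in their storage blocks

ROBOT

A 6-joint arm with a two-finger parallel gripper is mounted at the origin on the work surface. World frame = base frame: x ahead of the robot, y to its left, z up, the work surface at z = 0. Lengths are in m, angles in degrees, forces in N, time in s.
With the tool pointing down it reaches from about 0.35 to 1 m from the base axis. Payload 7.1 kg.
Tool frame: the origin (TCP) lies at the very end of the fingers, on their centre line; the grasp point (between the pads) lies 19 mm behind it (ctrl.grip_depth is the distance from the TCP to the grasp point, in m); z points along the fingers, y is the line along which they close (so a half turn about z gives the same grasp; the last joint's range is limited). The gripper opens to 85 mm and grips with 20 to 120 N. Pads are 22 mm wide; open, the fingers measure 114 mm over their backs; the gripper's body (76 mm by 85 mm) begins 54 mm behind the grasp point. The pads swing forward as they close: fully open they stand 13 mm farther back than shut.
Start: joints at [-77.235, 24.242, 93.386, -0, 62.372, -1.089], TCP at [0.15, -0.607, 0.231] pointing down, gripper open.
Joint ranges: [-172.04, 172.04], [-51.8, 120.97], [4.93, 147.93], [-75.15, 255.16], [6.16, 154.13], [-145.62, 145.62]. Speed limits (degrees/s): [136.94, 136.94, 172.46, 180, 180, 180].

INTERFACE

Orientations are given as [roll, pitch, yaw] about the fixed x, y, z axes, in that order (R = Rz(yaw) Ry(pitch) Rx(roll)).
In Python, from cell import ctrl gives the robot as it stands.
- The arm moves only by the tool servo_tool, never from a script. Its arguments are lists of equal length, an entry for each row: "linear": the shift along the tool's x, y, z in units of 25 mm (1.0 is 25 mm), a list of three; "dr": the turn, a rotation vector about the tool's x, y, z in units of 5 degrees (1.0 is 5 degrees), a list of three; "jaw": the opening, from 0 (shut) to 1 (fully open). A call has 1 to 20 rows; each row shifts and turns the commanded pose from where the row before left it, along the tool's axes as they then stand; what a row does not reach is not made up. A row lasts 1/10 s, in which the tool goes at most 50 mm and 8.59 degrees, less where a joint would pass 70% of its speed; a pose out of reach is approached as far as the arm can. A call is refused whole if a number of a shift passes 1 or a number of a turn 1, either way. A call with a gripper value outside its range is refused whole. The fingers move at their own pace and stop on an object; the grip force is fixed at half the most. Time passes only in rows, so rows that do not move let the fingers close. It gives the time, the measured TCP pose, the force, the opening and the grip force at its end, in the units of the state.
- ctrl.get_state(): the state, without advancing time (a new reading comes with each control period).
- ctrl.grab_frame(name): name is "scene" or "side" or "wrist"; returns (picture, depth): 384x512x3 uint8, red, green, blue; 384x512 float32, m along the optical axis (not along the pixel's ray), 0 where there is no reading.
- ctrl.get_calibration(name): a dict with "camera_matrix" (3x3 intrinsics, pixels), "world_from_camera" (4x4, takes a point from camera to world coordinates); the wrist camera has in their place "hand_eye" (4x4, takes a point from camera to tool coordinates, whose origin is the TCP and whose axes are the flange's). Camera axes: x right, y down, z forward; pixel columns grow to the right and rows downward; lengths in m; the calibration is good to about 2 mm. The wrist camera is an equidistant fisheye: a pixel r from the principal point sees the ray r / f radians off the axis. A picture is of the moment at which its call begins: read the wrist's pose just before it. get_calibration takes no time and is no camera call.
- ctrl.sign_off(): hands the job in; it is judged then, once.
Trained networks look in the newest picture that a camera, given by its name, has taken for a name from the list of things; names that differ only in an ending like _2 or _b are one class to them, and where a whole thing is asked for, a point or a joint stands for the part that bears it (a point fixed in the world has none). Each returns a list of dicts, best first, with "p" (0 to 1); they miss things now and then, are a little off and sometimes report something else, mostly with a low value. They report only what shows in the picture. A call takes as long as a camera call. They do not tell look-alikes from the thing itself.
- ctrl.outline_of(name, camera): "mask" (384x512 bool, what is visible of it) and "bbox" ([left, top, right, bottom] in pixels, round what is visible of it).
The state is a dict: "t": time; "joints": joint angles; "joint_velocities": joint speeds; "joint_torque": joint torques, N m; "tcp_pos": TCP position; "orientation": TCP orientation; "ft_force": force on the tool from outside, world axes, zero at the start; "ft_torque": the same for the moment, N m; "gripper_width": opening from 0.0 (shut) to 1.0 (fully open); "finger_force": force on a finger pad.
Only numpy, scipy, OpenCV 4.12 (cv2) and the standard library are available. Lean on these libraries where they do the work, as an engineer would, in place of code of your own. Each camera call takes 0.05 s, during which the arm holds its last target. There are 200 camera calls.

TASK

The four sanding drums have come back from the spindle sander in the carrying tray, in no particular order. Move each one to the storage block whose recess is made for it - the thinnest drum in the smallest recess, and so on up to the thickest in the largest - and set it down gently, standing upright on the floor of the recess. Keep the drums upright, do not drop them, and do not knock over the glue bottle.

Things in the scene. Friction and masses are not known exactly. Their poses are not given: they have to be found in the camera images.
- drum_26: The thinnest of four loose spindle-sander drums: an upright rubber cylinder in a brown abrasive sleeve, 26 mm in diameter and 115 mm tall, with a steel bush flush in its top. Rigid; weight 70 g give or take 30 %. Origin at the centre of its underside, z up along the drum. At the start it stands in one of the four compartments of the carrying tray.
- drum_38: The second thinnest of four loose spindle-sander drums: an upright rubber cylinder in a brown abrasive sleeve, 38 mm in diameter and 115 mm tall, with a steel bush flush in its top. Rigid; weight 140 g give or take 30 %. Origin at the centre of its underside, z up along the drum. At the start it stands in one of the four compartments of the carrying tray.
- drum_51: The second thickest of four loose spindle-sander drums: an upright rubber cylinder in a brown abrasive sleeve, 51 mm in diameter and 115 mm tall, with a steel bush flush in its top. Rigid; weight 240 g give or take 30 %. Origin at the centre of its underside, z up along the drum. At the start it stands in one of the four compartments of the carrying tray.
- drum_64: The thickest of four loose spindle-sander drums: an upright rubber cylinder in a brown abrasive sleeve, 64 mm in diameter and 115 mm tall, with a steel bush flush in its top. Rigid; weight 380 g give or take 30 %. Origin at the centre of its underside, z up along the drum. At the start it stands in one of the four compartments of the carrying tray.
- block_26: Fixed plywood storage block with the smallest recess, for the 26 mm drum; 94 x 94 mm, 30 mm high. A round recess, 40 mm wide and 20 mm deep with a cork floor, is in the middle of its top. Origin at the centre of its underside, z up; recess floor at z = 10 mm. The four blocks stand on a 12 mm board in a row along their y axis, 96 mm from centre to centre, in a new order each time.
- block_38: Fixed plywood storage block with the second smallest recess, for the 38 mm drum; 94 x 94 mm, 30 mm high. A round recess, 52 mm wide and 20 mm deep with a cork floor, is in the middle of its top. Origin at the centre of its underside, z up; recess floor at z = 10 mm. The four blocks stand on a 12 mm board in a row along their y axis, 96 mm from centre to centre, in a new order each time.
- block_51: Fixed plywood storage block with the second largest recess, for the 51 mm drum; 94 x 94 mm, 30 mm high. A round recess, 65 mm wide and 20 mm deep with a cork floor, is in the middle of its top. Origin at the centre of its underside, z up; recess floor at z = 10 mm. The four blocks stand on a 12 mm board in a row along their y axis, 96 mm from centre to centre, in a new order each time.
- block_64: Fixed plywood storage block with the largest recess, for the 64 mm drum; 94 x 94 mm, 30 mm high. A round recess, 78 mm wide and 20 mm deep with a cork floor, is in the middle of its top. Origin at the centre of its underside, z up; recess floor at z = 10 mm. The four blocks stand on a 12 mm board in a row along their y axis, 96 mm from centre to centre, in a new order each time.
- carry_tray: Fixed plywood tray, 86 x 356 mm (x, y), roughly parallel to the row of blocks and nearer to or farther from the robot than it. Floor 6 mm thick, walls 30 mm high, end boards 55 mm; four compartments about 74 x 76 mm, 82.5 mm from centre to centre along y, one drum in each, in a new order each time. Origin at the centre of its underside, z up.
- glue_bottle: White wood-glue bottle with an orange cap, 54 mm in diameter and 140 mm tall, standing loose on the bench beside the gap between the two rows, at the left or right. Not to be knocked over. Origin at the centre of its underside, z up. (A pencil and a square stick, up to 26 mm high, lie in the gap too.)
Not all that is in view belongs to the job. What is shaped like the drum_51 but red is not meant.

How it is judged:
By the outcome, as a careful person would: the job done as asked, in the order asked, and still so for the second after the job is handed in, with the robot touching nothing.
It also fails if it takes over 99 s, if anything falls off the work surface, if the arm or the gripper's body presses on something with over 40 N, if the wrist force passes 120 N, or if a joint passes its speed limit or range.

## Working session

There is one attempt and no reset: what is moved stays moved. The work goes in short steps, Python scripts to look and compute and a tool call to move; the robot and the scene stay as the last step left them, time stands still between calls to the robot, and variables do not carry over. Pictures are saved under pics/ and viewed, at most 14 in all, crops included, and the job is handed in when it is done.

Besides the shell and the picture viewer there is one more tool, called after "Call:" by a JSON object that holds its "op" and its "data", one argument or row to a line. servo_tool: Moves the arm, as the interface text tells. Its arguments: {"type":"object","properties":{"linear":{"type":"array"},"dr":{"type":"array"},"jaw":{"type":"array"}},"required":["linear","dr","jaw"]}

```bash
mkdir -p pics; ls; python3 - <<'E'
from cell import ctrl
import cv2,numpy as np
s=ctrl.get_state();print({k:np.round(v,3).tolist() for k,v in s.items()})
for n in ["scene","side"]:
    p,d=ctrl.grab_frame(n); cv2.imwrite(f"pics/{n}0.png",p[...,::-1]); np.savez(f"{n}0.npz",p=p,d=d)
    c=ctrl.get_calibration(n);print(n,{k:np.round(v,3).tolist() for k,v in c.items()})
c=ctrl.get_calibration("wrist");print({k:np.round(v,4).tolist() if not isinstance(v,str) else v for k,v in c.items()})
a=cv2.imread("pics/scene0.png");b=cv2.imread("pics/side0.png")
E
```

```text
pics
{'t': 0.0, 'joints': [-77.236, 24.284, 93.432, -0.001, 62.371, -1.091], 'joint_velocities': [0.014, -0.005, -0.082, -0.004, -0.08, -0.13], 'joint_torque': [-0.001, -55.739, -28.174, 0.0, 0.007, -0.0], 'tcp_pos': [0.15, -0.606, 0.231], 'orientation': [-179.912, -0.0, 13.855], 'ft_force': [0.004, -0.45, 0.584], 'ft_torque': [0.022, -0.041, -0.031], 'finger_force': 0.0, 'gripper_width': 1.0}
scene {'camera_matrix': [[440.83, 0.0, 248.467], [0.0, 440.83, 191.441], [0.0, 0.0, 1.0]], 'world_from_camera': [[0.741, 0.58, -0.34, 0.795], [0.672, -0.649, 0.357, -0.292], [-0.013, -0.493, -0.87, 0.774], [0.0, 0.0, 0.0, 1.0]]}
side {'camera_matrix': [[396.673, 0.0, 245.444], [0.0, 396.673, 198.912], [0.0, 0.0, 1.0]], 'world_from_camera': [[0.913, -0.299, 0.277, 0.267], [-0.407, -0.667, 0.624, -0.574], [-0.003, -0.683, -0.731, 0.678], [0.0, 0.0, 0.0, 1.0]]}
{'camera_matrix': [[297.3186, 0.0, 254.9237], [0.0, 297.3186, 187.2551], [0.0, 0.0, 1.0]], 'hand_eye': [[-0.0007, -0.948, -0.3183, 0.0817], [1.0, -0.0006, -0.0003, 0.0], [0.0, -0.3183, 0.948, -0.1427], [0.0, 0.0, 0.0, 1.0]]}
```

View pics/scene0.png

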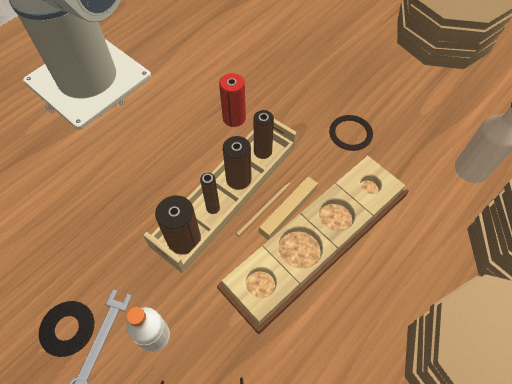

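View pics/side0.png

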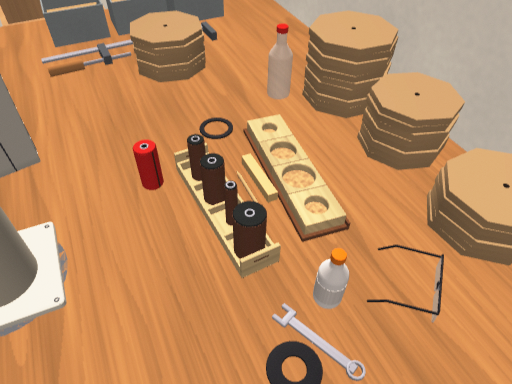

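The scene picture shows the following:
- **Drum tops:** thickest at (174,211), thinnest at (208,178), a thick brown one at (237,147), and a thinner one at (264,117).
- **Recesses:** (261,284), (300,249) largest, (336,215), and (371,185) smallest.
- **Glue bottle:** (148,328).

What could be mistaken for drum_51: the brown drum at (237,147), which I choose; the red drum at (232,82), which is excluded by colour; and drum_64 at (174,211) or drum_38 at (264,117), which measured diameters will tell apart.

```bash
cat > h.py <<'E'
import numpy as np,cv2
from cell import ctrl
def cloud(n,f=None):
    if f is None: p,d=ctrl.grab_frame(n)
    else: z=np.load(f);p,d=z['p'],z['d']
    c=ctrl.get_calibration(n);K=np.array(c['camera_matrix']);T=np.array(c['world_from_camera'])
    v,u=np.mgrid[:384,:512]
    P=np.stack([(u-K[0,2])/K[0,0]*d,(v-K[1,2])/K[1,1]*d,d],-1)@T[:3,:3].T+T[:3,3]
    P[d==0]=np.nan
    return p,P,K,T
def proj(X,K,T):
    q=T[:3,:3].T@(np.array(X)-T[:3,3]);return (K@q/q[2])[:2]
def ray(uv,K,T,z):
    r=T[:3,:3]@np.linalg.solve(K,[uv[0],uv[1],1]);return T[:3,3]+r*(z-T[2,3])/r[2]
def tri(a,b):
    A=[];B=[]
    for uv,K,T in (a,b):
        r=T[:3,:3]@np.linalg.solve(K,[uv[0],uv[1],1]);r/=np.linalg.norm(r);M=np.eye(3)-np.outer(r,r);A.append(M);B.append(M@T[:3,3])
    return np.linalg.solve(sum(A),sum(B))
E
python3 - <<'E'
from h import *
R={n:cloud(n,f"{n}0.npz") for n in("scene","side")}
seed=dict(d64=(174,211),d26=(208,178),d51=(237,147),d38=(264,117),red=(232,82),bottle=(138,317))
for n,(p,P,K,T) in R.items():
    print(n)
    Z=P[...,2]
    m=((Z>.085)&(Z<.16)).astype(np.uint8)
    m2=((Z>.1)).astype(np.uint8)
    # top plane clusters
    for k,uv in seed.items():
        if n=="side":
            X=R["scene"][1][uv[1],uv[0]];uv=np.round(proj(X,K,T)).astype(int)
        u,v=uv
        z0=np.nanmedian(Z[v-1:v+2,u-1:u+2]); X0=P[v,u]
        top=(abs(Z-z0)<.005)&(np.hypot(P[...,0]-X0[0],P[...,1]-X0[1])<.045)
        _,L=cv2.connectedComponents(top.astype(np.uint8));l=L[v,u]
        q=P[(L==l)] if l else P[top]
        (cx,cy),r=cv2.minEnclosingCircle(q[:,:2].astype(np.float32))
        print(k,uv,"z0 %.4f"%z0,"c",np.round([cx,cy,2*r],4),len(q))
    # blocks
    for k,uv in dict(A=(261,284),B=(300,249),C=(336,215),D=(371,185)).items():
        if n=="side":
            X=R["scene"][1][uv[1],uv[0]];uv=np.round(proj(X,K,T)).astype(int)
        u,v=uv;X0=P[v,u]
        near=np.hypot(P[...,0]-X0[0],P[...,1]-X0[1])<.045
        fl=near&(Z<X0[2]+.004)&(abs(Z-X0[2])<.004); rim=near&(Z>X0[2]+.012)
        zr=np.nanmedian(Z[rim]);
        hole=near&(Z<zr-.004)
        # project hole pixels along rays to rim plane; fit ellipse->circle
        vv,uu=np.nonzero(hole);
        q=np.array([ray((a,b),K,T,zr) for a,b in zip(uu,vv)])[:,:2]
        _,L=cv2.connectedComponents(hole.astype(np.uint8));q=q[L[vv,uu]==L[v,u]]
        (cx,cy),r=cv2.minEnclosingCircle(q.astype(np.float32))
        print(k,uv,"floor %.4f rim %.4f"%(X0[2],zr),"c",np.round([cx,cy,2*r],4),"mean",np.round(q.mean(0),4),"deq %.4f"%0)
p=R["scene"][0][60:300,130:420,::-1]; cv2.imwrite("pics/crop1.png",cv2.resize(p,None,fx=2.4,fy=2.4,interpolation=cv2.INTER_CUBIC))
E
```

```text
scene
d64 (174, 211) z0 0.1209 c [ 0.4728 -0.1346  0.0652] 1048
d26 (208, 178) z0 0.1216 c [ 0.4683 -0.0525  0.027 ] 154
d51 (237, 147) z0 0.1221 c [0.4598 0.0301 0.0532] 522
d38 (264, 117) z0 0.1213 c [0.453  0.1139 0.0387] 267
red (232, 82) z0 0.1154 c [0.3428 0.1426 0.053 ] 401
bottle (138, 317) z0 0.1396 c [ 0.5626 -0.2908  0.0254] 255
A (261, 284) floor 0.0214 rim 0.0416 c [ 0.6433 -0.1101  0.0516] mean [ 0.6437 -0.1104] deq 0.0000
B (300, 249) floor 0.0203 rim 0.0412 c [ 0.6523 -0.0143  0.078 ] mean [ 0.6535 -0.0155] deq 0.0000
C (336, 215) floor 0.0221 rim 0.0415 c [0.6621 0.08   0.0645] mean [0.6627 0.0797] deq 0.0000
D (371, 185) floor 0.0236 rim 0.0417 c [0.672  0.1755 0.0393] mean [0.6721 0.175 ] deq 0.0000
side
d64 [251 212] z0 0.1232 c [ 0.4694 -0.1346  0.0656] 743
d26 [232 184] z0 0.1242 c [ 0.4656 -0.0514  0.0265] 108
d51 [214 160] z0 0.1242 c [0.4575 0.0317 0.0541] 328
d38 [196 139] z0 0.1235 c [0.4493 0.1134 0.0378] 164
red [146 147] z0 0.1183 c [0.3393 0.144  0.0526] 289
bottle [342 252] z0 0.1420 c [ 0.5601 -0.2908  0.0262] 173
A [315 210] floor 0.0245 rim 0.0442 c [ 0.6398 -0.1103  0.0508] mean [ 0.6394 -0.1109] deq 0.0000
B [297 181] floor 0.0232 rim 0.0438 c [ 0.6496 -0.0146  0.077 ] mean [ 0.6491 -0.0155] deq 0.0000
C [281 155] floor 0.0245 rim 0.0445 c [0.6593 0.0811 0.0643] mean [0.6583 0.0798] deq 0.0000
D [268 131] floor 0.0252 rim 0.0449 c [0.6685 0.1755 0.0385] mean [0.6683 0.1747] deq 0.0000
```

View pics/crop1.png

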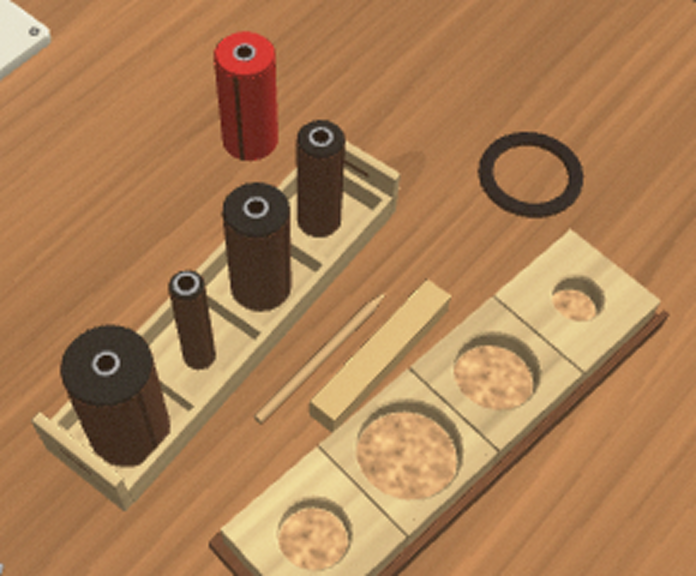

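The brown drum at (237,147) measures about 53 mm and the others about 65, 27 and 39 mm; the recesses read 51, 78, 64 and 39 mm, so every match is clear. The crop shows the brown drum_51 next to the red look-alike, which I leave alone. Next I turn the tool to yaw 90, so the fingers close along x, and move above drum_26.

Call:
{"op": "servo_tool", "data": {
  "linear": [
    [0,0,0],
    [0,0,0],
    [0,0,0],
    [0,0,0],
    [0,0,0],
    [0,0,0],
    [0,0,0],
    [0,0,0],
    [0,0,0],
    [0,0,0],
    [0,0,0],
    [0,0,0],
    [0,0,0],
    [0,0,0],
    [0,0,0],
    [0,0,0],
    [0,0,0]
  ],
  "dr": [
    [0,0,-1],
    [0,0,-1],
    [0,0,-1],
    [0,0,-1],
    [0,0,-1],
    [0,0,-1],
    [0,0,-1],
    [0,0,-1],
    [0,0,-1],
    [0,0,-1],
    [0,0,-1],
    [0,0,-1],
    [0,0,-1],
    [0,0,-1],
    [0,0,-1],
    [0,0,-0.23],
    [0,0,0]
  ],
  "jaw": [1,1,1,1,1,1,1,1,1,1,1,1,1,1,1,1,1]
}}

```text
t: 1.8
tcp_pos: [0.1496, -0.6066, 0.231]
orientation: [-180.0, -0.0, 89.9]
ft_force: [0.6, 0.4, -0.9]
gripper_width: 1.0
finger_force: 0.0
```

Call:
{"op": "servo_tool", "data": {
  "linear": [
    [0.5,0.3,0],
    [1,0.6,0],
    [1,0.6,0],
    [1,0.6,0],
    [1,0.6,0],
    [1,0.6,0],
    [1,0.6,0],
    [1,0.6,0],
    [1,0.6,0],
    [1,0.6,0],
    [1,0.6,0],
    [1,0.6,0],
    [1,0.6,0],
    [1,0.6,0],
    [1,0.6,0],
    [1,0.6,0],
    [1,0.6,0],
    [1,0.6,0],
    [1,0.5,0],
    [1,0.5,0]
  ],
  "dr": [
    [0,0,0],
    [0,0,0],
    [0,0,0],
    [0,0,0],
    [0,0,0],
    [0,0,0],
    [0,0,0],
    [0,0,0],
    [0,0,0],
    [0,0,0],
    [0,0,0],
    [0,0,0],
    [0,0,0],
    [0,0,0],
    [0,0,0],
    [0,0,0],
    [0,0,0],
    [0,0,0],
    [0,0,0],
    [0,0,0]
  ],
  "jaw": [1,1,1,1,1,1,1,1,1,1,1,1,1,1,1,1,1,1,1,1]
}}

```text
t: 3.8
tcp_pos: [0.437, -0.1174, 0.2314]
orientation: [-180.0, -0.0, 89.9]
ft_force: [-0.3, -0.0, -0.3]
gripper_width: 1.003
finger_force: 0.0
```

Call:
{"op": "servo_tool", "data": {
  "linear": [
    [0.8,0.5,0],
    [0.8,0.3,0],
    [0.8,0.3,0],
    [0.3,0,0],
    [0,0,0]
  ],
  "dr": [
    [0,0,0],
    [0,0,0],
    [0,0,0],
    [0,0,0],
    [0,0,0]
  ],
  "jaw": [1,1,1,1,1]
}}

```text
t: 4.3
tcp_pos: [0.4639, -0.0507, 0.2312]
orientation: [-180.0, -0.0, 90.1]
ft_force: [0.1, -0.6, -0.6]
gripper_width: 1.002
finger_force: 0.0
```

```bash
cat >> h.py <<'E'
from scipy.spatial.transform import Rotation
def wrist():
    s=ctrl.get_state();p,d=ctrl.grab_frame("wrist")
    c=ctrl.get_calibration("wrist");K=np.array(c['camera_matrix'])
    W=np.eye(4);W[:3,:3]=Rotation.from_euler('xyz',s['orientation'],degrees=True).as_matrix();W[:3,3]=s['tcp_pos']
    T=W@np.array(c['hand_eye'])
    v,u=np.mgrid[:384,:512];x=(u-K[0,2])/K[0,0];y=(v-K[1,2])/K[1,1];th=np.hypot(x,y)+1e-9
    R=np.stack([np.sin(th)*x/th,np.sin(th)*y/th,np.cos(th)],-1)@T[:3,:3].T   # unit rays, world
    z=np.cos(th); P=T[:3,3]+R*(d/z)[...,None]; P[d==0]=np.nan
    return p,P,R,T[:3,3]
E
python3 - <<'E'
from h import *
p,P,R,o=wrist(); cv2.imwrite("pics/w1.png",p[...,::-1])
np.savez("w1.npz",p=p,P=P,R=R,o=o)
Z=P[...,2]
print(o,ctrl.get_state()['tcp_pos'])
for k,(x,y) in dict(d64=(.4711,-.1346),d26=(.4670,-.0520),d51=(.4587,.0309),d38=(.4512,.1137),red=(.341,.143)).items():
    m=(np.hypot(P[...,0]-x,P[...,1]-y)<.045)&(abs(Z-.121)<.006)
    if m.sum()<20: print(k,m.sum());continue
    z0=np.median(Z[m]);m&=abs(Z-z0)<.004
    q=P[m][:,:2].astype(np.float32);(cx,cy),r=cv2.minEnclosingCircle(q);vv,uu=np.nonzero(m)
    print(k,"z %.4f"%z0,np.round([cx,cy,2*r],4),m.sum(),uu.mean(),vv.mean())
E
```

```text
[0.46340136 0.03134105 0.37388429] [ 0.46394863 -0.05142305  0.23124837]
d64 z 0.1210 [ 0.4708 -0.1332  0.0649] 2645 261.95122873345935 259.5168241965973
d26 z 0.1212 [ 0.4666 -0.051   0.0273] 653 258.010719754977 183.01837672281778
d51 z 0.1210 [0.4588 0.0318 0.052 ] 2805 249.30695187165776 90.21033868092691
d38 z 0.1208 [0.4509 0.1115 0.0375] 625 239.6912 7.1632
red z 0.1155 [0.3389 0.1247 0.0281] 55 118.47272727272727 1.981818181818182
```

View pics/w1.png

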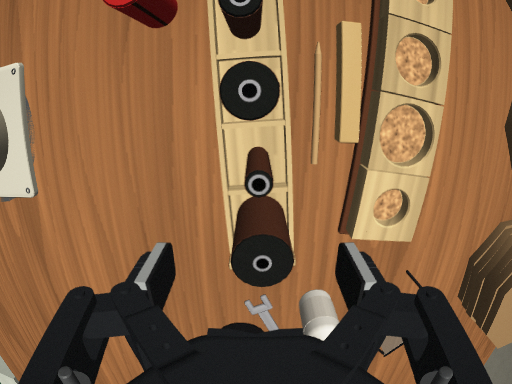

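The wrist view agrees with the other two within about 1 mm: 26 mm drum at (258,183), 64 at (262,262), 51 at (249,90), tops at z = 0.121. I descend on drum_26 and close.

Call:
{"op": "servo_tool", "data": {
  "linear": [
    [0,0.1,0.5],
    [0,0,1],
    [0,0,1],
    [0,0,1],
    [0,0,1],
    [0,0,1],
    [0,0,0.7],
    [0,0,0.3],
    [0,0,0],
    [0,0,0]
  ],
  "dr": [
    [0,0,0],
    [0,0,0],
    [0,0,0],
    [0,0,0],
    [0,0,0],
    [0,0,0],
    [0,0,0],
    [0,0,0],
    [0,0,0],
    [0,0,0]
  ],
  "jaw": [1,1,1,1,1,1,1,1,0.7,0.5]
}}

```text
t: 5.35
tcp_pos: [0.4673, -0.0522, 0.069]
orientation: [180.0, 0.0, 90.0]
ft_force: [-0.3, -0.1, 0.3]
gripper_width: 0.691
finger_force: 0.0
```

Call:
{"op": "servo_tool", "data": {
  "linear": [
    [0,0,0],
    [0,0,0],
    [0,0,0],
    [0,0,0],
    [0,0,0],
    [0,0,0]
  ],
  "dr": [
    [0,0,0],
    [0,0,0],
    [0,0,0],
    [0,0,0],
    [0,0,0],
    [0,0,0]
  ],
  "jaw": [0.45,0.4,0.35,0.25,0.15,0.1]
}}

```text
t: 5.95
tcp_pos: [0.4675, -0.0518, 0.0695]
orientation: [179.9, 0.0, 90.0]
ft_force: [-1.1, -0.6, 7.0]
gripper_width: 0.285
finger_force: 58.4
```

Call:
{"op": "servo_tool", "data": {
  "linear": [
    [0,0,0],
    [0,0,-0.3],
    [0,0,-0.7],
    [0,0,-1],
    [0,0,-1],
    [0,0,-1],
    [0,0,-1],
    [0,0,-0.5],
    [0,0,-0.1],
    [0,0,0]
  ],
  "dr": [
    [0,0,0],
    [0,0,0],
    [0,0,0],
    [0,0,0],
    [0,0,0],
    [0,0,0],
    [0,0,0],
    [0,0,0],
    [0,0,0],
    [0,0,0]
  ],
  "jaw": [0,0,0,0,0,0,0,0,0,0]
}}

```text
t: 6.95
tcp_pos: [0.4669, -0.0517, 0.2087]
orientation: [180.0, 0.0, 90.0]
ft_force: [-0.4, 0.8, -1.0]
gripper_width: 0.288
finger_force: 58.8
```

Call:
{"op": "servo_tool", "data": {
  "linear": [
    [0.2,0.2,0],
    [0.5,0.4,0],
    [0.8,0.7,0],
    [0.8,0.7,0],
    [0.8,0.7,0],
    [0.8,0.7,0],
    [0.8,0.7,0],
    [0.8,0.7,0],
    [0.8,0.7,0],
    [0.8,0.7,0],
    [0.8,0.7,0],
    [0.6,0.6,0],
    [0.4,0.4,0],
    [0.2,0.2,0],
    [0,0,0],
    [0,0,0]
  ],
  "dr": [
    [0,0,0],
    [0,0,0],
    [0,0,0],
    [0,0,0],
    [0,0,0],
    [0,0,0],
    [0,0,0],
    [0,0,0],
    [0,0,0],
    [0,0,0],
    [0,0,0],
    [0,0,0],
    [0,0,0],
    [0,0,0],
    [0,0,0],
    [0,0,0]
  ],
  "jaw": [0,0,0,0,0,0,0,0,0,0,0,0,0,0,0,0]
}}

```text
t: 8.55
tcp_pos: [0.669, 0.1758, 0.2079]
orientation: [-179.9, 0.0, 90.0]
ft_force: [-1.7, 0.5, -1.2]
gripper_width: 0.291
finger_force: 58.9
```

```bash
python3 - <<'E'
from h import *
s=ctrl.get_state();print(s['tcp_pos'],s['gripper_width'],s['ft_force'],s['finger_force'])
p,P,K,T=cloud("side");p2,P2,_,_=cloud("scene")
cv2.imwrite("pics/hold1.png",np.hstack([p[60:300,150:450],p2[60:300,200:500]])[...,::-1])
x,y,z=s['tcp_pos']
for Q in(P,P2):
    for lo,hi in((.15,.17),(.17,.19),(.19,.21)):
        m=(np.hypot(Q[...,0]-x,Q[...,1]-y)<.025)&(Q[...,2]>lo)&(Q[...,2]<hi);print(lo,m.sum(),Q[m].mean(0).round(4) if m.any() else '')
    m=(np.hypot(Q[...,0]-x,Q[...,1]-y)<.025)&(Q[...,2]>.1);print("low",Q[m][:,2].min())
p,P,R,o=wrist();Z=P[...,2]
for k,(x,y) in dict(A=(.6415,-.1102),B=(.651,-.0145),C=(.6607,.0806)).items():
    near=np.hypot(P[...,0]-x,P[...,1]-y)<.045
    zr=np.nanmedian(Z[near&(Z>.036)]);h=near&(Z<zr-.004)
    q=(o+R*((zr-o[2])/R[...,2])[...,None])[h][:,:2].astype(np.float32);(cx,cy),r=cv2.minEnclosingCircle(q)
    print(k,round(zr,4),np.nanmedian(Z[h]).round(4),np.round([cx,cy,2*r],4),h.sum())
E
```

```text
[0.66900546 0.17579381 0.20792838] 0.29090161267952724 [-1.66612213  0.46618123 -1.17907499] 58.8730850815773
0.15 78 [0.6633 0.1682 0.1605]
0.17 83 [0.6627 0.1683 0.1804]
0.19 85 [0.6637 0.1679 0.2   ]
low 0.1478150962976713
0.15 122 [0.6719 0.166  0.1607]
0.17 127 [0.6727 0.1663 0.1805]
0.19 129 [0.6713 0.1655 0.2001]
low 0.14667520203755013
A 0.0414 nan [0. 0. 0.] 0
B 0.0415 0.0325 [ 0.6334 -0.0318  0.0334] 60
C 0.042 0.0223 [0.6386 0.1039 0.0135] 45
  return np.nanmean(a, axis, out=out, keepdims=keepdims)
```

View pics/hold1.png

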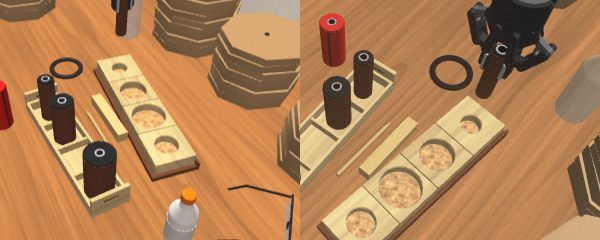

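The two crops show drum_26 held upright over the far block, with its underside at z ≈ 0.146. I lower it, slowing near the recess floor.

Call:
{"op": "servo_tool", "data": {
  "linear": [
    [0,0.05,0.4],
    [0,0,0.8],
    [0,0,0.9],
    [0,0,0.9],
    [0,0,0.7],
    [0,0,0.5],
    [0,0,0.3],
    [0,0,0.2],
    [0,0,0.1],
    [0,0,0]
  ],
  "dr": [
    [0,0,0],
    [0,0,0],
    [0,0,0],
    [0,0,0],
    [0,0,0],
    [0,0,0],
    [0,0,0],
    [0,0,0],
    [0,0,0],
    [0,0,0]
  ],
  "jaw": [0,0,0,0,0,0,0,0,0,0]
}}

```text
t: 9.7
tcp_pos: [0.6711, 0.1758, 0.0891]
orientation: [180.0, -0.0, 90.0]
ft_force: [-0.5, -0.5, -0.4]
gripper_width: 0.288
finger_force: 58.9
```

Call:
{"op": "servo_tool", "data": {
  "linear": [
    [0,0,0.04],
    [0,0,0.02],
    [0,0,0.02],
    [0,0,0]
  ],
  "dr": [
    [0,0,0],
    [0,0,0],
    [0,0,0],
    [0,0,0]
  ],
  "jaw": [0,0,0,0]
}}

```text
t: 10.1
tcp_pos: [0.6709, 0.1757, 0.087]
orientation: [180.0, -0.0, 90.0]
ft_force: [1.4, -1.5, 0.3]
gripper_width: 0.289
finger_force: 58.9
```

Call:
{"op": "servo_tool", "data": {
  "linear": [
    [0,0,0.03],
    [0,0,0.02],
    [0,0,0]
  ],
  "dr": [
    [0,0,0],
    [0,0,0],
    [0,0,0]
  ],
  "jaw": [0,0,0]
}}

```text
t: 10.4
tcp_pos: [0.6709, 0.1757, 0.0857]
orientation: [180.0, -0.0, 90.0]
ft_force: [-1.1, 0.7, 1.5]
gripper_width: 0.291
finger_force: 59.1
```

Call:
{"op": "servo_tool", "data": {
  "linear": [
    [0,0,0.02],
    [0,0,0.02],
    [0,0,0]
  ],
  "dr": [
    [0,0,0],
    [0,0,0],
    [0,0,0]
  ],
  "jaw": [0,0,0]
}}

```text
t: 10.7
tcp_pos: [0.671, 0.1758, 0.0856]
orientation: [180.0, -0.0, 90.0]
ft_force: [-2.7, -0.7, 6.8]
gripper_width: 0.291
finger_force: 59.8
```

The floor contact reads about 7 N. I open slowly and rise.

Call:
{"op": "servo_tool", "data": {
  "linear": [
    [0,0,0],
    [0,0,0],
    [0,0,0],
    [0,0,0],
    [0,0,0],
    [0,0,0],
    [0,0,0],
    [0,0,-0.3],
    [0,0,-0.7],
    [0,0,-1],
    [0,0,-1],
    [0,0,-1],
    [0,0,-0.7],
    [0,0,-0.3],
    [0,0,0]
  ],
  "dr": [
    [0,0,0],
    [0,0,0],
    [0,0,0],
    [0,0,0],
    [0,0,0],
    [0,0,0],
    [0,0,0],
    [0,0,0],
    [0,0,0],
    [0,0,0],
    [0,0,0],
    [0,0,0],
    [0,0,0],
    [0,0,0],
    [0,0,0]
  ],
  "jaw": [0.3,0.34,0.38,0.45,0.55,0.7,0.8,0.8,0.8,0.8,0.8,0.8,0.8,0.8,0.8]
}}

```text
t: 12.2
tcp_pos: [0.6717, 0.1759, 0.2119]
orientation: [179.8, -0.0, 90.0]
ft_force: [-0.1, -0.6, 0.5]
gripper_width: 0.797
finger_force: 0.0
```

Call:
{"op": "servo_tool", "data": {
  "linear": [
    [-0.1,-0.3,0],
    [-0.2,-0.7,0],
    [-0.3,-1,0],
    [-0.3,-1,0],
    [-0.3,-1,0],
    [-0.3,-1,0],
    [-0.3,-1,0],
    [-0.3,-1,0],
    [-0.2,-1,0],
    [-0.1,-0.5,0],
    [-0.1,-0.3,0],
    [0,0,0],
    [0,0,0]
  ],
  "dr": [
    [0,0,0],
    [0,0,0],
    [0,0,0],
    [0,0,0],
    [0,0,0],
    [0,0,0],
    [0,0,0],
    [0,0,0],
    [0,0,0],
    [0,0,0],
    [0,0,0],
    [0,0,0],
    [0,0,0]
  ],
  "jaw": [1,1,1,1,1,1,1,1,1,1,1,1,1]
}}

```text
t: 13.5
tcp_pos: [0.4518, 0.1134, 0.2097]
orientation: [179.9, -0.0, 90.0]
ft_force: [0.2, 0.5, 0.1]
gripper_width: 0.998
finger_force: 0.0
```

```bash
cat > chk.py <<'E'
from h import *
s=ctrl.get_state();print(np.round(s['tcp_pos'],4),round(s['t'],2))
I=[]
D=dict(d64=(.471,-.134),d26=(.4667,-.0513),d51=(.4588,.0313),d38=(.4511,.1135),A=(.6415,-.1102),B=(.651,-.0145),C=(.6607,.0806),D=(.6703,.1755))
for n in("scene","side","wrist"):
    if n=="wrist": p,P,_,_=wrist()
    else:
        p,P,K,T=cloud(n);I.append(p)
    Z=P[...,2];r={}
    for k,(x,y) in D.items():
        m=(np.hypot(P[...,0]-x,P[...,1]-y)<.036)&(Z>.113)&(Z<.145)
        if m.sum()<40: continue
        z0=np.median(np.sort(Z[m])[-int(m.sum()*.5):]); m&=abs(Z-z0)<.004
        (cx,cy),q=cv2.minEnclosingCircle(P[m][:,:2].astype(np.float32))
        print(n,k,"z %.4f"%z0,np.round([cx,cy,2*q],4),m.sum())
np.savez("last.npz",a=I[0],b=I[1])
E
python3 chk.py
```

```text
[0.4518 0.1134 0.2097] 13.5
scene d64 z 0.1213 [ 0.4725 -0.1346  0.0651] 1020
scene d51 z 0.1213 [0.4615 0.0302 0.0525] 519
scene d38 z 0.1214 [0.4528 0.1144 0.0397] 254
scene D z 0.1371 [0.6726 0.1749 0.028 ] 156
side d64 z 0.1237 [ 0.4704 -0.1341  0.0653] 713
side d51 z 0.1240 [0.4578 0.0314 0.0534] 318
side d38 z 0.1240 [0.4502 0.1129 0.0406] 155
side D z 0.1391 [0.6701 0.1764 0.0288] 63
wrist d51 z 0.1214 [0.4587 0.032  0.052 ] 1865
wrist d38 z 0.1217 [0.4504 0.1152 0.0391] 1573
wrist D z 0.1376 [0.6693 0.1767 0.0271] 435
```

drum_26 stands in its recess, with its top at 0.137 as expected. Next is drum_38.

Call:
{"op": "servo_tool", "data": {
  "linear": [
    [0,0,0.5],
    [0,0,1],
    [0,0,1],
    [0,0,1],
    [0,0,1],
    [0,0,0.7],
    [0,0,0.4],
    [0,0,0],
    [0,0,0],
    [0,0,0],
    [0,0,0],
    [0,0,0],
    [0,0,0],
    [0,0,0]
  ],
  "dr": [
    [0,0,0],
    [0,0,0],
    [0,0,0],
    [0,0,0],
    [0,0,0],
    [0,0,0],
    [0,0,0],
    [0,0,0],
    [0,0,0],
    [0,0,0],
    [0,0,0],
    [0,0,0],
    [0,0,0],
    [0,0,0]
  ],
  "jaw": [1,1,1,1,1,1,1,1,0.7,0.6,0.5,0.4,0.3,0.2]
}}

```text
t: 15.05
tcp_pos: [0.4514, 0.1134, 0.0706]
orientation: [179.9, -0.0, 90.0]
ft_force: [-1.9, 0.3, 6.1]
gripper_width: 0.433
finger_force: 59.3
```

Call:
{"op": "servo_tool", "data": {
  "linear": [
    [0,0,0],
    [0,0,0],
    [0,0,-0.2],
    [0,0,-0.5],
    [0,0,-0.8],
    [0,0,-1],
    [0,0,-1],
    [0,0,-1],
    [0,0,-0.8],
    [0,0,-0.3],
    [0,0,0]
  ],
  "dr": [
    [0,0,0],
    [0,0,0],
    [0,0,0],
    [0,0,0],
    [0,0,0],
    [0,0,0],
    [0,0,0],
    [0,0,0],
    [0,0,0],
    [0,0,0],
    [0,0,0]
  ],
  "jaw": [0,0,0,0,0,0,0,0,0,0,0]
}}

```text
t: 16.15
tcp_pos: [0.4514, 0.1134, 0.2109]
orientation: [179.8, -0.0, 90.0]
ft_force: [-0.0, -0.3, -1.8]
gripper_width: 0.431
finger_force: 60.1
```

Call:
{"op": "servo_tool", "data": {
  "linear": [
    [-0.2,0.2,0],
    [-0.5,0.4,0],
    [-0.8,0.7,0],
    [-0.8,0.7,0],
    [-0.8,0.7,0],
    [-0.8,0.7,0],
    [-0.8,0.7,0],
    [-0.8,0.7,0],
    [-0.8,0.7,0],
    [-0.8,0.6,0],
    [-0.8,0.6,0],
    [-0.5,0.4,0],
    [-0.3,0.3,0],
    [-0.2,0.2,0],
    [0,0,0],
    [0,0,0]
  ],
  "dr": [
    [0,0,0],
    [0,0,0],
    [0,0,0],
    [0,0,0],
    [0,0,0],
    [0,0,0],
    [0,0,0],
    [0,0,0],
    [0,0,0],
    [0,0,0],
    [0,0,0],
    [0,0,0],
    [0,0,0],
    [0,0,0],
    [0,0,0],
    [0,0,0]
  ],
  "jaw": [0,0,0,0,0,0,0,0,0,0,0,0,0,0,0,0]
}}

```text
t: 17.75
tcp_pos: [0.6404, -0.1087, 0.2094]
orientation: [-180.0, -0.0, 90.0]
ft_force: [-0.7, -0.1, -0.9]
gripper_width: 0.428
finger_force: 60.1
```

```bash
cat > hold.py <<'E'
from h import *
s=ctrl.get_state();print(np.round(s['tcp_pos'],4))
x,y,z=s['tcp_pos']
for n in("side","scene"):
    p,Q,_,_=cloud(n)
    near=(np.hypot(Q[...,0]-x,Q[...,1]-y)<.04)
    for lo,hi in((z-.06,z-.045),(z-.02,z-.005)):
        m=near&(Q[...,2]>lo)&(Q[...,2]<hi);print(n,m.sum(),Q[m].mean(0).round(4) if m.any() else '')
    m=near&(Q[...,2]>.08);print("low",np.sort(Q[m][:,2])[:3].round(4))
E
python3 hold.py
```

```text
[ 0.6404 -0.1087  0.2094]
side 107 [ 0.6298 -0.118   0.157 ]
side 134 [ 0.6298 -0.118   0.1964]
low [0.1465 0.1468 0.148 ]
scene 86 [ 0.651  -0.1189  0.1574]
scene 73 [ 0.6476 -0.1228  0.1967]
low [0.1463 0.1468 0.1475]
```

Call:
{"op": "servo_tool", "data": {
  "linear": [
    [-0.06,0.04,0.4],
    [0,0,0.8],
    [0,0,0.9],
    [0,0,0.9],
    [0,0,0.7],
    [0,0,0.5],
    [0,0,0.3],
    [0,0,0.2],
    [0,0,0.1],
    [0,0,0.04],
    [0,0,0.02],
    [0,0,0]
  ],
  "dr": [
    [0,0,0],
    [0,0,0],
    [0,0,0],
    [0,0,0],
    [0,0,0],
    [0,0,0],
    [0,0,0],
    [0,0,0],
    [0,0,0],
    [0,0,0],
    [0,0,0],
    [0,0,0]
  ],
  "jaw": [0,0,0,0,0,0,0,0,0,0,0,0]
}}

```text
t: 19.05
tcp_pos: [0.6422, -0.1108, 0.0886]
orientation: [179.9, 0.0, 90.0]
ft_force: [-0.5, -0.3, -1.2]
gripper_width: 0.431
finger_force: 60.1
```

Call:
{"op": "servo_tool", "data": {
  "linear": [
    [0,0,0.03],
    [0,0,0.03],
    [0,0,0]
  ],
  "dr": [
    [0,0,0],
    [0,0,0],
    [0,0,0]
  ],
  "jaw": [0,0,0]
}}

```text
t: 19.35
tcp_pos: [0.642, -0.1108, 0.0867]
orientation: [180.0, 0.0, 90.0]
ft_force: [0.2, -0.4, -0.1]
gripper_width: 0.434
finger_force: 60.1
```

Call:
{"op": "servo_tool", "data": {
  "linear": [
    [0,0,0.03],
    [0,0,0.02],
    [0,0,0]
  ],
  "dr": [
    [0,0,0],
    [0,0,0],
    [0,0,0]
  ],
  "jaw": [0,0,0]
}}

```text
t: 19.65
tcp_pos: [0.6421, -0.1108, 0.0866]
orientation: [180.0, 0.0, 90.0]
ft_force: [-3.8, 0.3, 8.5]
gripper_width: 0.43
finger_force: 61.0
```

Call:
{"op": "servo_tool", "data": {
  "linear": [
    [0,0,0],
    [0,0,0],
    [0,0,0],
    [0,0,0],
    [0,0,0],
    [0,0,0],
    [0,0,0],
    [0,0,-0.3],
    [0,0,-0.7],
    [0,0,-1],
    [0,0,-1],
    [0,0,-1],
    [0,0,-0.7],
    [0,0,-0.3],
    [0,0,0]
  ],
  "dr": [
    [0,0,0],
    [0,0,0],
    [0,0,0],
    [0,0,0],
    [0,0,0],
    [0,0,0],
    [0,0,0],
    [0,0,0],
    [0,0,0],
    [0,0,0],
    [0,0,0],
    [0,0,0],
    [0,0,0],
    [0,0,0],
    [0,0,0]
  ],
  "jaw": [0.44,0.48,0.52,0.6,0.7,0.8,0.9,0.9,0.9,0.9,0.9,0.9,0.9,0.9,0.9]
}}

```text
t: 21.15
tcp_pos: [0.6427, -0.1109, 0.2125]
orientation: [179.8, 0.0, 90.0]
ft_force: [0.5, -1.5, 0.4]
gripper_width: 0.899
finger_force: 0.0
```

Call:
{"op": "servo_tool", "data": {
  "linear": [
    [0.2,-0.3,0],
    [0.5,-0.7,0],
    [0.8,-1,0],
    [0.8,-1,0],
    [0.8,-1,0],
    [0.8,-1,0],
    [0.8,-1,0],
    [0.5,-0.7,0],
    [0.3,-0.4,0],
    [0.2,-0.2,0],
    [0,0,0],
    [0,0,0]
  ],
  "dr": [
    [0,0,0],
    [0,0,0],
    [0,0,0],
    [0,0,0],
    [0,0,0],
    [0,0,0],
    [0,0,0],
    [0,0,0],
    [0,0,0],
    [0,0,0],
    [0,0,0],
    [0,0,0]
  ],
  "jaw": [1,1,1,1,1,1,1,1,1,1,1,1]
}}

```text
t: 22.35
tcp_pos: [0.4601, 0.0315, 0.2103]
orientation: [180.0, 0.0, 90.0]
ft_force: [0.0, 0.4, 0.3]
gripper_width: 0.999
finger_force: 0.0
```

```bash
python3 chk.py; python3 -c "
import numpy as np,cv2
z=np.load('last.npz');cv2.imwrite('pics/mid.png',np.hstack([z['a'][60:360,100:480],z['b'][80:380,130:400]])[...,::-1])"
```

```text
[0.4601 0.0315 0.2103] 22.35
scene d64 z 0.1211 [ 0.473  -0.1347  0.0652] 1032
scene d51 z 0.1214 [0.4604 0.031  0.0523] 508
scene A z 0.1374 [ 0.6427 -0.1098  0.0393] 464
scene D z 0.1372 [0.6719 0.1743 0.0265] 160
side d64 z 0.1237 [ 0.4694 -0.1349  0.0642] 716
side d51 z 0.1240 [0.4583 0.0311 0.0527] 319
side A z 0.1394 [ 0.64   -0.1094  0.0385] 214
side D z 0.1397 [0.669  0.1747 0.0262] 61
wrist d64 z 0.1212 [ 0.4702 -0.1277  0.0627] 898
wrist d51 z 0.1216 [0.4583 0.0318 0.0521] 2745
wrist A z 0.1179 [ 0.6383 -0.0916  0.0141] 35
wrist D z 0.1376 [0.6694 0.1763 0.0276] 437
```

View pics/mid.png

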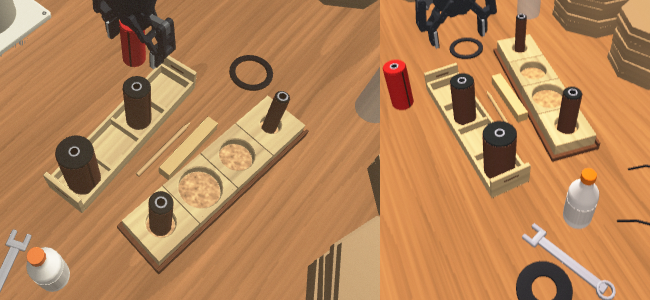

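drum_26 and drum_38 stand upright in their recesses: tops at (282,97) and (161,200) in the left crop. Next is drum_51.

Call:
{"op": "servo_tool", "data": {
  "linear": [
    [0,-0.04,0.5],
    [0,0,1],
    [0,0,1],
    [0,0,1],
    [0,0,1],
    [0,0,0.7],
    [0,0,0.4],
    [0,0,0],
    [0,0,0],
    [0,0,0],
    [0,0,0],
    [0,0,0],
    [0,0,0],
    [0,0,0]
  ],
  "dr": [
    [0,0,0],
    [0,0,0],
    [0,0,0],
    [0,0,0],
    [0,0,0],
    [0,0,0],
    [0,0,0],
    [0,0,0],
    [0,0,0],
    [0,0,0],
    [0,0,0],
    [0,0,0],
    [0,0,0],
    [0,0,0]
  ],
  "jaw": [1,1,1,1,1,1,1,1,0.8,0.7,0.6,0.5,0.4,0.3]
}}

```text
t: 23.9
tcp_pos: [0.459, 0.0318, 0.0714]
orientation: [179.9, -0.0, 90.0]
ft_force: [-0.8, -1.2, 7.3]
gripper_width: 0.582
finger_force: 62.0
```

Call:
{"op": "servo_tool", "data": {
  "linear": [
    [0,0,0],
    [0,0,0],
    [0,0,-0.2],
    [0,0,-0.5],
    [0,0,-0.8],
    [0,0,-1],
    [0,0,-1],
    [0,0,-1],
    [0,0,-0.8],
    [0,0,-0.3],
    [0,0,0]
  ],
  "dr": [
    [0,0,0],
    [0,0,0],
    [0,0,0],
    [0,0,0],
    [0,0,0],
    [0,0,0],
    [0,0,0],
    [0,0,0],
    [0,0,0],
    [0,0,0],
    [0,0,0]
  ],
  "jaw": [0,0,0,0,0,0,0,0,0,0,0]
}}

```text
t: 25.0
tcp_pos: [0.4589, 0.0318, 0.2116]
orientation: [179.8, -0.0, 90.0]
ft_force: [0.7, 0.0, -2.2]
gripper_width: 0.582
finger_force: 62.5
```

Call:
{"op": "servo_tool", "data": {
  "linear": [
    [0.1,0.2,0],
    [0.1,0.5,0],
    [0.2,0.8,0],
    [0.2,0.8,0],
    [0.2,0.8,0],
    [0.2,0.8,0],
    [0.2,0.8,0],
    [0.2,0.8,0],
    [0.2,0.8,0],
    [0.1,0.7,0],
    [0.1,0.5,0],
    [0.1,0.3,0],
    [0.05,0.2,0],
    [0,0.1,0],
    [0,0,0],
    [0,0,0]
  ],
  "dr": [
    [0,0,0],
    [0,0,0],
    [0,0,0],
    [0,0,0],
    [0,0,0],
    [0,0,0],
    [0,0,0],
    [0,0,0],
    [0,0,0],
    [0,0,0],
    [0,0,0],
    [0,0,0],
    [0,0,0],
    [0,0,0],
    [0,0,0],
    [0,0,0]
  ],
  "jaw": [0,0,0,0,0,0,0,0,0,0,0,0,0,0,0,0]
}}

```text
t: 26.6
tcp_pos: [0.6605, 0.0804, 0.2103]
orientation: [-180.0, 0.0, 90.0]
ft_force: [0.5, -0.2, -0.3]
gripper_width: 0.578
finger_force: 62.5
```

```bash
python3 hold.py
```

```text
[0.6605 0.0804 0.2103]
side 125 [0.6488 0.0635 0.1578]
side 147 [0.6491 0.0638 0.1976]
low [0.1482 0.1482 0.1486]
scene 154 [0.6682 0.0611 0.1579]
scene 178 [0.6678 0.0603 0.1978]
low [0.1457 0.1463 0.1473]
```

Call:
{"op": "servo_tool", "data": {
  "linear": [
    [0,0,0.4],
    [0,0,0.8],
    [0,0,0.9],
    [0,0,0.9],
    [0,0,0.7],
    [0,0,0.5],
    [0,0,0.3],
    [0,0,0.2],
    [0,0,0.1],
    [0,0,0.06],
    [0,0,0.03],
    [0,0,0]
  ],
  "dr": [
    [0,0,0],
    [0,0,0],
    [0,0,0],
    [0,0,0],
    [0,0,0],
    [0,0,0],
    [0,0,0],
    [0,0,0],
    [0,0,0],
    [0,0,0],
    [0,0,0],
    [0,0,0]
  ],
  "jaw": [0,0,0,0,0,0,0,0,0,0,0,0]
}}

```text
t: 27.9
tcp_pos: [0.6612, 0.0805, 0.0885]
orientation: [180.0, -0.0, 90.0]
ft_force: [0.0, 0.1, -1.8]
gripper_width: 0.583
finger_force: 62.5
```

Call:
{"op": "servo_tool", "data": {
  "linear": [
    [0,0,0.02],
    [0,0,0.02],
    [0,0,0]
  ],
  "dr": [
    [0,0,0],
    [0,0,0],
    [0,0,0]
  ],
  "jaw": [0,0,0]
}}

```text
t: 28.2
tcp_pos: [0.6611, 0.0805, 0.0875]
orientation: [180.0, -0.0, 90.0]
ft_force: [-1.2, -0.6, 0.9]
gripper_width: 0.579
finger_force: 62.6
```

Call:
{"op": "servo_tool", "data": {
  "linear": [
    [0,0,0.02],
    [0,0,0.01],
    [0,0,0]
  ],
  "dr": [
    [0,0,0],
    [0,0,0],
    [0,0,0]
  ],
  "jaw": [0,0,0]
}}

```text
t: 28.5
tcp_pos: [0.6611, 0.0805, 0.0875]
orientation: [180.0, -0.0, 90.0]
ft_force: [-3.1, -0.2, 7.6]
gripper_width: 0.58
finger_force: 63.3
```

Call:
{"op": "servo_tool", "data": {
  "linear": [
    [0,0,0],
    [0,0,0],
    [0,0,0],
    [0,0,0],
    [0,0,0],
    [0,0,0],
    [0,0,0],
    [0,0,-0.3],
    [0,0,-0.7],
    [0,0,-1],
    [0,0,-1],
    [0,0,-1],
    [0,0,-0.7],
    [0,0,-0.3],
    [0,0,0]
  ],
  "dr": [
    [0,0,0],
    [0,0,0],
    [0,0,0],
    [0,0,0],
    [0,0,0],
    [0,0,0],
    [0,0,0],
    [0,0,0],
    [0,0,0],
    [0,0,0],
    [0,0,0],
    [0,0,0],
    [0,0,0],
    [0,0,0],
    [0,0,0]
  ],
  "jaw": [0.6,0.63,0.67,0.75,0.85,1,1,1,1,1,1,1,1,1,1]
}}

```text
t: 30.0
tcp_pos: [0.6617, 0.0806, 0.2136]
orientation: [179.8, -0.0, 90.0]
ft_force: [0.5, 0.1, -0.1]
gripper_width: 0.996
finger_force: 0.0
```

Call:
{"op": "servo_tool", "data": {
  "linear": [
    [-0.3,-0.3,0],
    [-0.7,-0.6,0],
    [-1,-0.9,0],
    [-1,-0.9,0],
    [-1,-0.9,0],
    [-1,-0.9,0],
    [-1,-0.9,0],
    [-1,-0.8,0],
    [-0.7,-0.6,0],
    [-0.5,-0.5,0],
    [-0.3,-0.2,0],
    [-0.1,-0.1,0],
    [0,0,0],
    [0,0,0]
  ],
  "dr": [
    [0,0,0],
    [0,0,0],
    [0,0,0],
    [0,0,0],
    [0,0,0],
    [0,0,0],
    [0,0,0],
    [0,0,0],
    [0,0,0],
    [0,0,0],
    [0,0,0],
    [0,0,0],
    [0,0,0],
    [0,0,0]
  ],
  "jaw": [1,1,1,1,1,1,1,1,1,1,1,1,1,1]
}}

```text
t: 31.4
tcp_pos: [0.4712, -0.1342, 0.2112]
orientation: [-180.0, -0.0, 90.0]
ft_force: [0.2, -0.3, -0.1]
gripper_width: 1.001
finger_force: 0.0
```

```bash
python3 chk.py
```

```text
[ 0.4712 -0.1342  0.2112] 31.4
scene d64 z 0.1212 [ 0.4728 -0.1351  0.0645] 970
scene A z 0.1372 [ 0.6429 -0.1095  0.0389] 467
scene C z 0.1373 [0.6623 0.0796 0.0525] 653
scene D z 0.1374 [0.6729 0.1748 0.0269] 150
side d64 z 0.1236 [ 0.4698 -0.1344  0.0649] 717
side A z 0.1394 [ 0.6402 -0.1097  0.0385] 213
side C z 0.1364 [0.6595 0.0808 0.0526] 33
wrist d64 z 0.1215 [ 0.4708 -0.1339  0.0647] 4281
wrist A z 0.1375 [ 0.6404 -0.1088  0.0388] 1080
```

Drums 26, 38 and 51 are in place and the tool is centred over drum_64.

Call:
{"op": "servo_tool", "data": {
  "linear": [
    [0,0,0.5],
    [0,0,1],
    [0,0,1],
    [0,0,0.8],
    [0,0,0.8],
    [0,0,0.8],
    [0,0,0.5],
    [0,0,0.2],
    [0,0,0],
    [0,0,0],
    [0,0,0],
    [0,0,0],
    [0,0,0],
    [0,0,0]
  ],
  "dr": [
    [0,0,0],
    [0,0,0],
    [0,0,0],
    [0,0,0],
    [0,0,0],
    [0,0,0],
    [0,0,0],
    [0,0,0],
    [0,0,0],
    [0,0,0],
    [0,0,0],
    [0,0,0],
    [0,0,0],
    [0,0,0]
  ],
  "jaw": [1,1,1,1,1,1,1,1,1,0.9,0.8,0.7,0.6,0.4]
}}

```text
t: 32.95
tcp_pos: [0.4714, -0.1347, 0.0725]
orientation: [179.9, 0.0, 90.0]
ft_force: [-2.0, -0.0, 6.7]
gripper_width: 0.742
finger_force: 64.2
```

Call:
{"op": "servo_tool", "data": {
  "linear": [
    [0,0,0],
    [0,0,0],
    [0,0,-0.2],
    [0,0,-0.5],
    [0,0,-0.8],
    [0,0,-1],
    [0,0,-1],
    [0,0,-1],
    [0,0,-0.8],
    [0,0,-0.3],
    [0,0,0]
  ],
  "dr": [
    [0,0,0],
    [0,0,0],
    [0,0,0],
    [0,0,0],
    [0,0,0],
    [0,0,0],
    [0,0,0],
    [0,0,0],
    [0,0,0],
    [0,0,0],
    [0,0,0]
  ],
  "jaw": [0,0,0,0,0,0,0,0,0,0,0]
}}

```text
t: 34.05
tcp_pos: [0.4713, -0.1346, 0.2126]
orientation: [179.9, 0.0, 90.0]
ft_force: [-0.8, -0.2, -4.6]
gripper_width: 0.741
finger_force: 67.2
```

Call:
{"op": "servo_tool", "data": {
  "linear": [
    [0.1,0.2,-0.2],
    [0.3,0.4,-0.3],
    [0.5,0.6,-0.1],
    [0.5,0.7,0],
    [0.5,0.7,0],
    [0.5,0.7,0],
    [0.5,0.7,0],
    [0.5,0.7,0],
    [0.5,0.7,0],
    [0.4,0.7,0],
    [0.2,0.5,0],
    [0.1,0.3,0],
    [0.1,0.2,0],
    [0.1,0.1,0],
    [0,0,0],
    [0,0,0]
  ],
  "dr": [
    [0,0,0],
    [0,0,0],
    [0,0,0],
    [0,0,0],
    [0,0,0],
    [0,0,0],
    [0,0,0],
    [0,0,0],
    [0,0,0],
    [0,0,0],
    [0,0,0],
    [0,0,0],
    [0,0,0],
    [0,0,0],
    [0,0,0],
    [0,0,0]
  ],
  "jaw": [0,0,0,0,0,0,0,0,0,0,0,0,0,0,0,0]
}}

```text
t: 35.65
tcp_pos: [0.6504, -0.0148, 0.2263]
orientation: [-180.0, 0.0, 90.0]
ft_force: [0.2, 0.0, -3.4]
gripper_width: 0.739
finger_force: 67.1
```

```bash
python3 hold.py
```

```text
[ 0.6504 -0.0148  0.2263]
side 176 [ 0.6352 -0.0356  0.1741]
side 208 [ 0.635  -0.0346  0.2138]
low [0.1616 0.1616 0.162 ]
scene 173 [ 0.6631 -0.0375  0.1739]
scene 201 [ 0.6612 -0.0389  0.2141]
low [0.1607 0.1615 0.1618]
```

Call:
{"op": "servo_tool", "data": {
  "linear": [
    [0,0.02,0.4],
    [0,0,0.8],
    [0,0,0.9],
    [0,0,0.9],
    [0,0,0.9],
    [0,0,0.7],
    [0,0,0.4],
    [0,0,0.2],
    [0,0,0.1],
    [0,0,0.06],
    [0,0,0.06],
    [0,0,0]
  ],
  "dr": [
    [0,0,0],
    [0,0,0],
    [0,0,0],
    [0,0,0],
    [0,0,0],
    [0,0,0],
    [0,0,0],
    [0,0,0],
    [0,0,0],
    [0,0,0],
    [0,0,0],
    [0,0,0]
  ],
  "jaw": [0,0,0,0,0,0,0,0,0,0,0,0]
}}

```text
t: 36.95
tcp_pos: [0.6517, -0.0145, 0.0913]
orientation: [180.0, 0.0, 90.0]
ft_force: [0.6, -0.5, -4.9]
gripper_width: 0.741
finger_force: 67.1
```

Call:
{"op": "servo_tool", "data": {
  "linear": [
    [0,0,0.02],
    [0,0,0.02],
    [0,0,0]
  ],
  "dr": [
    [0,0,0],
    [0,0,0],
    [0,0,0]
  ],
  "jaw": [0,0,0]
}}

```text
t: 37.25
tcp_pos: [0.6514, -0.0145, 0.0899]
orientation: [180.0, 0.0, 90.0]
ft_force: [-0.4, -0.4, -4.7]
gripper_width: 0.738
finger_force: 67.1
```

Call:
{"op": "servo_tool", "data": {
  "linear": [
    [0,0,0.03],
    [0,0,0.02],
    [0,0,0]
  ],
  "dr": [
    [0,0,0],
    [0,0,0],
    [0,0,0]
  ],
  "jaw": [0,0,0]
}}

```text
t: 37.55
tcp_pos: [0.6514, -0.0145, 0.0887]
orientation: [180.0, 0.0, 90.0]
ft_force: [-1.0, 0.6, -2.6]
gripper_width: 0.741
finger_force: 67.3
```

Call:
{"op": "servo_tool", "data": {
  "linear": [
    [0,0,0.02],
    [0,0,0.02],
    [0,0,0]
  ],
  "dr": [
    [0,0,0],
    [0,0,0],
    [0,0,0]
  ],
  "jaw": [0,0,0]
}}

```text
t: 37.85
tcp_pos: [0.6514, -0.0145, 0.0886]
orientation: [180.0, -0.0, 90.0]
ft_force: [-3.9, -0.1, 5.9]
gripper_width: 0.739
finger_force: 68.0
```

Contact with the floor. I release, rise, and back off towards the robot, clear of everything.

Call:
{"op": "servo_tool", "data": {
  "linear": [
    [0,0,0],
    [0,0,0],
    [0,0,0],
    [0,0,0],
    [0,0,0],
    [0,0,0],
    [0,0,0],
    [0,0,-0.3],
    [0,0,-0.7],
    [0,0,-1],
    [0,0,-1],
    [0,0,-1],
    [0,0,-1],
    [0,0,-0.7],
    [0,0,-0.3],
    [0,0,0]
  ],
  "dr": [
    [0,0,0],
    [0,0,0],
    [0,0,0],
    [0,0,0],
    [0,0,0],
    [0,0,0],
    [0,0,0],
    [0,0,0],
    [0,0,0],
    [0,0,0],
    [0,0,0],
    [0,0,0],
    [0,0,0],
    [0,0,0],
    [0,0,0],
    [0,0,0]
  ],
  "jaw": [0.76,0.79,0.83,0.88,1,1,1,1,1,1,1,1,1,1,1,1]
}}

```text
t: 39.45
tcp_pos: [0.6521, -0.0145, 0.2398]
orientation: [179.8, 0.0, 90.0]
ft_force: [-0.1, 0.4, 0.0]
gripper_width: 0.997
finger_force: 0.0
```

Call:
{"op": "servo_tool", "data": {
  "linear": [
    [0,-0.3,0],
    [0,-0.7,0],
    [0,-1,0],
    [0,-1,0],
    [0,-1,0],
    [0,-1,0],
    [0,-1,0],
    [0,-0.7,0],
    [0,-0.3,0],
    [0,0,0],
    [0,0,0]
  ],
  "dr": [
    [0,0,0],
    [0,0,0],
    [0,0,0],
    [0,0,0],
    [0,0,0],
    [0,0,0],
    [0,0,0],
    [0,0,0],
    [0,0,0],
    [0,0,0],
    [0,0,0]
  ],
  "jaw": [1,1,1,1,1,1,1,1,1,1,1]
}}

```text
t: 40.55
tcp_pos: [0.4769, -0.0146, 0.2374]
orientation: [180.0, 0.0, 90.0]
ft_force: [-0.2, -0.4, -0.2]
gripper_width: 0.996
finger_force: 0.0
```

```bash
python3 chk.py; python3 -c "
import numpy as np,cv2
z=np.load('last.npz');cv2.imwrite('pics/end.png',np.hstack([z['a'][60:384,100:480],z['b'][60:384,130:400]])[...,::-1])"
```

```text
[ 0.4769 -0.0146  0.2374] 40.55
scene A z 0.1373 [ 0.6426 -0.1093  0.0387] 463
scene B z 0.1373 [ 0.6523 -0.0145  0.0655] 1151
scene C z 0.1373 [0.6625 0.0798 0.0524] 648
scene D z 0.1371 [0.6715 0.1755 0.0257] 154
side A z 0.1392 [ 0.6403 -0.1094  0.0395] 214
side B z 0.1397 [ 0.65   -0.0141  0.0654] 470
side C z 0.1398 [0.6605 0.0797 0.0532] 246
side D z 0.1396 [0.6694 0.1751 0.0263] 59
wrist A z 0.1374 [ 0.6409 -0.1083  0.0392] 686
wrist B z 0.1375 [ 0.6505 -0.0139  0.0653] 2495
wrist C z 0.1377 [0.6597 0.0802 0.0524] 1716
wrist D z 0.1372 [0.6704 0.1719 0.0244] 173
```

View pics/end.png

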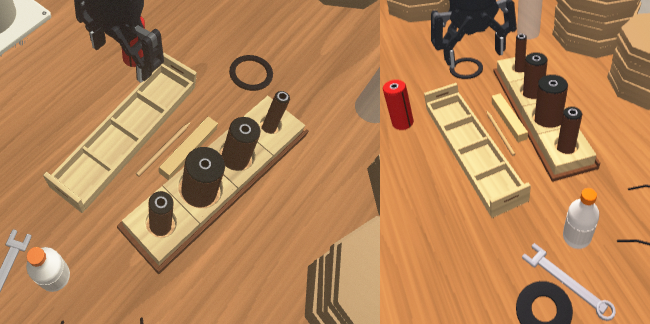

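All four drums stand upright, each in its own recess, with their tops at z = 0.137. In the left crop they are at (161,200), (205,163), (245,129) and (282,97). The glue bottle is still standing at (47,265), the red drum has not moved, and the robot is clear.

```bash
python3 -c "
from cell import ctrl
print(ctrl.sign_off())"
```

```text
the job is handed in; nothing more can be done
None
```

All four drums stand upright in their matching recesses, the glue bottle and the red look-alike are untouched, and I handed the job in at about 41 s of the 99 s allowed.

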